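# Pull the red button cap off the start/stop box

### The arm

A 6-joint arm with a two-finger parallel gripper is mounted at the origin on a cart in front of the work surface, level with it; the furniture and walls round the work are solid. World frame = base frame: x ahead of the robot, y to its left, z up, the work surface at z = 0. Lengths are in mm, angles in rad, forces in N, time in s.
With the tool pointing down it reaches from about 400 to 825 mm from the base axis. Payload 7 kg.
Tool frame: the origin (TCP) lies at the very end of the fingers, on their centre line; the grasp point (between the pads) lies 19 mm behind it; z points along the fingers, y is the line along which they close (so a half turn about z gives the same grasp; the last joint's range is limited). The gripper opens to 88 mm and grips with 3 to 60 N. Pads are 19 mm wide; open, the fingers measure 130 mm over their backs; the gripper's body (78 mm by 193 mm) begins 47 mm behind the grasp point.
Start: joints at [-0.845, 0.359, 0.012, 0, -1.224, -0.288], TCP at [286.136, -611.327, 226.561] pointing down, gripper open.
Joint ranges: [-3.07, 3.07], [-1.43, 2.12], [-1.02, 1.25], [-3.03, 1.67], [-3.05, -0], [-3.03, 3.03]. Speed limits (rad/s): [2.39, 2.39, 3.01, 3.14, 3.14, 3.14].

### API

Orientations are given as a unit quaternion [x, y, z, w].
In Python, from plant import bot gives the robot as it stands. Calls block until the motion is done:
- bot.move_ptp(position, orientation): joint-space move of the TCP to a pose.
- bot.line_to(position, velocity=150, ori=None): straight line of the TCP; ori=None keeps the orientation; velocity is the mean speed in mm/s.
- bot.move_joints(angles): joint-space move.
- bot.move_gripper(opening, force=None): finger opening in mm; force is the grip in N (None keeps the last); returns when the fingers have stopped.
- bot.pause(seconds).
- bot.solve_ik(position, orientation): joint angles nearest the present ones, or None.
- bot.read_state(): the state.
- bot.camera(name): name is "side" or "top"; returns the picture (480x640x3 uint8, red, green, blue); there is no depth.
- bot.get_calibration(name): a dict with "fx", "fy", "cx", "cy" (pixels), "view" (4x4, takes a point from world to camera coordinates). Camera axes: x right, y up, looking along -z (the intrinsics and any distortion apply to the point x, -y, -z); pixel columns grow to the right and rows downward; lengths in mm; the calibration is good to about 2 mm. A picture is of the moment at which its call begins. get_calibration takes no time and is no camera call.
A pose or a line that the arm cannot do raises bot.Unreachable and nothing moves.
- bot.close_job(): hands the job in; it is judged then, once.
The state is a dict: "t": time; "joint_pos": joint angles; "qvel": joint speeds; "tau": joint torques, N m; "tcp_pos": TCP position; "eef_rot": TCP orientation; "contact_force": force on the tool from outside, world axes, zero at the start; "moment": the same for the moment, N m; "width": finger opening in mm; "finger_force": force on a finger pad.
Only numpy, scipy, OpenCV 4.12 (cv2) and the standard library are available. Lean on these libraries where they do the work, as an engineer would, in place of code of your own. Each camera call takes 0.05 s, during which the arm holds its last target. There are 200 camera calls.

### The job

The red button cap on the start/stop box is to be changed. Take the yellow puller by its black handle, slide its two ledges under the red cap, pull the cap up off its post, and stand the puller, with the cap still lying in it, back on the black mat. Do not touch the caps with the fingers, and leave the green cap on its post.

Things in the scene. Friction and masses are not known exactly. Their poses are not given: they have to be found in the camera images.
- puller_grip (a point): Centre of the puller's upright black handle (30 mm in x, 24 in y, 62 high: grasp across y). z up; front and back alike. The yellow stirrup below: bridge underside 41 mm below this point; two legs, 70 mm clear apart in y, 80 overall; at their feet ledges pointing inward, 6 mm thick, 56 long in x, slot 32 mm between them, open along x; undersides (feet) 97 mm below this point. 130 g.
- red_cap: Red round cap, 50 mm across, 24 high; origin: centre of its flat underside. Push fit on a 20 mm post of the fixed grey box, underside 24 mm clear above the box's top. Its x axis is the box's, 96 mm deep: slide the puller in along x. Along y, 120 mm off on either side, is the green cap, a 13 mm high lamp between. A catch lets go at about 9 N upward; 14 mm up it is off and it lies loose on the ledges. 40 g.
- green_cap: Green cap, like the red one, on the other post of the same box; it stays there. Red and green may be either way round. Origin at the centre of its underside, z up.
- mat: Flat black rubber mat fixed on the table, 110 mm along x, 150 mm along y, 3 mm thick; origin at the centre of its underside.
Things that resemble listed ones, but are neither listed nor needed, are in the scene too. Several things look just like the part that bears puller_grip: the one meant starts farthest to the robot's left.

How it is judged (in metres and radians):
On the way:
1. the red cap, lying in the upright puller, has been drawn up clear of its post (height (world z) of red_cap above 0.088 m and horizontal distance between red_cap and puller_grip below 0.028 m and contact force between puller and red_cap above 0.05 N and angle between puller_grip's own z axis and vertical below 0.35 rad), for 0.2 s.
At the end, for the whole second after the job is handed in: The puller stands upright (within 10 degrees) and still on the mat, its centre within 50 mm of the mat's centre, with the red cap lying flat on its ledges (within 28 mm of the puller's centre line, within 14 degrees of level); the green cap is still on its post (moved less than 8 mm) (height (world z) of puller_grip below 0.108 m and angle between puller_grip's own z axis and vertical below 0.17 rad and horizontal distance between puller_grip and mat below 0.05 m and horizontal distance between red_cap and puller_grip below 0.028 m and height (world z) of red_cap between 0.005 and 0.018 m and angle between red_cap's own z axis and vertical below 0.25 rad and linear speed of red_cap below 0.02 m/s and distance of green_cap from where it was at the start of the episode below 0.008 m); the robot touches nothing.
It fails at once if the fingers pressed on a cap (over 1 N) (contact force between the fingers and red_cap above 1 N or contact force between the fingers and green_cap above 1 N).
It fails at once if the green cap was lifted or shifted by more than 8 mm (distance of green_cap from where it was at the start of the episode above 0.008 m).
It also fails if it takes over 51 s, if anything falls off the work surface, if the arm or the gripper's body presses on something with over 40 N, if the wrist force passes 120 N, or if a joint passes its speed limit or range.

## Working session

There is one attempt and no reset: what is moved stays moved. The work goes in short steps, each a Python script; the robot and the scene stay as the last script left them, time stands still between calls to the robot, and variables do not carry over. Pictures are saved under pics/ and viewed, at most 10 in all, crops included, and the job is handed in when it is done.

```bash
ls; mkdir -p pics; python3 - <<'E'
from plant import bot
import cv2
for n in("side","top"):
    cv2.imwrite(f"pics/{n}0.png",bot.camera(n)[:,:,::-1]); print(bot.get_calibration(n))
s=bot.read_state();print(s)
E
```

```text
pics
{'fx': 612.2394153110458, 'fy': 612.2394153110458, 'cx': 318.0919333952489, 'cy': 232.554358606673, 'view': array([[-9.99635902e-01,  1.57078464e-02,  2.19391715e-02,
         5.23610449e+02],
       [ 6.53218887e-03, -6.48018862e-01,  7.61596274e-01,
        -1.18136845e+02],
       [ 2.61800343e-02,  7.61462290e-01,  6.47680313e-01,
        -1.46222022e+03],
       [ 0.00000000e+00,  0.00000000e+00,  0.00000000e+00,
         1.00000000e+00]])}
{'fx': 453.58740877625416, 'fy': 453.58740877625416, 'cx': 318.73855391654223, 'cy': 240.8538985877455, 'view': array([[ 2.82159106e-02, -9.99335978e-01, -2.30535514e-02,
        -8.69636056e+01],
       [ 9.94599591e-01,  2.57628778e-02,  1.00538192e-01,
        -5.25183122e+02],
       [-9.98775066e-02, -2.57658295e-02,  9.94666077e-01,
        -1.00188427e+03],
       [ 0.00000000e+00,  0.00000000e+00,  0.00000000e+00,
         1.00000000e+00]])}
{'t': 0.1, 'joint_pos': array([-8.44920687e-01,  3.59343645e-01,  1.11255621e-02, -3.01094196e-04,
       -1.22409168e+00, -2.88102816e-01]), 'qvel': array([-0.0012908 , -0.00121472,  0.00108049,  0.00112206, -0.00207195,
        0.00051177]), 'tau': array([-1.84001154e-03, -5.84163451e+01,  2.93751776e+01,  7.01568916e+00,
        1.01063331e-02, -7.31916884e-05]), 'tcp_pos': array([ 285.9309099 , -610.95463457,  225.68851345]), 'eef_rot': array([-2.17092636e-01,  9.76150703e-01,  7.30260976e-04, -2.43678073e-04]), 'contact_force': array([-1.28338839,  0.41090556,  0.01804371]), 'moment': array([0.04187281, 0.02998201, 0.02839417]), 'finger_force': 0.0, 'width': 87.60331097388878}
```

View pics/side0.png

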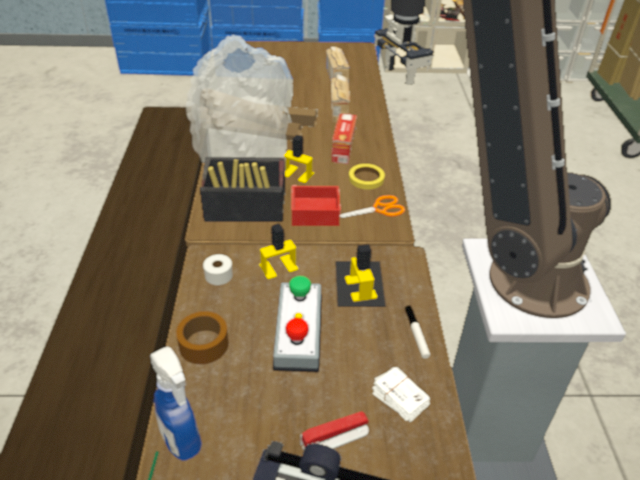

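View pics/top0.png

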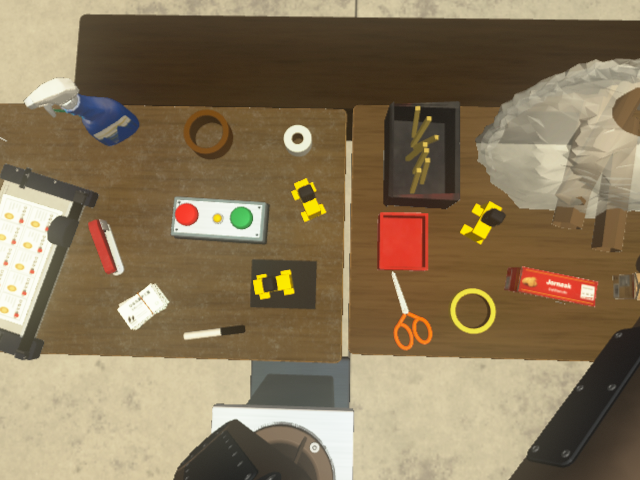

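The top view shows three pullers: on the mat (273,285), at (308,200) and at (485,222). The mat one is leftmost. The red cap is at (187,214), green at (241,217). I'll crop for detail.

```bash
cat > h.py <<'E'
import numpy as np
from plant import bot
C={n:bot.get_calibration(n) for n in("side","top")}
def proj(n,p):
    c=C[n];q=c["view"]@np.r_[p,1.];return np.array([c["cx"]+c["fx"]*q[0]/-q[2],c["cy"]+c["fy"]*q[1]/q[2]])
def onz(n,px,z):
    c=C[n];R=c["view"][:3,:3];o=-R.T@c["view"][:3,3]
    d=R.T@np.array([(px[0]-c["cx"])/c["fx"],-(px[1]-c["cy"])/c["fy"],-1]);return o+d*(z-o[2])/d[2]
E
python3 - <<'E'
import cv2,numpy as np
t=cv2.imread("pics/top0.png");s=cv2.imread("pics/side0.png")
a=cv2.resize(t[190:320,165:325],None,fx=5,fy=4.6,interpolation=cv2.INTER_CUBIC)[:598]
a=cv2.resize(t[195:315,165:325],(800,600),interpolation=cv2.INTER_CUBIC)
b=cv2.resize(s[235:385,265:425],(640,600),interpolation=cv2.INTER_CUBIC)
cv2.imwrite("pics/ta.png",a);cv2.imwrite("pics/sb.png",b)
from h import *
def cen(m):
    n,l,st,c=cv2.connectedComponentsWithStats(m.astype(np.uint8));return [(np.round(c[i],1),st[i]) for i in range(1,n) if st[i][4]>40]
for nm,im in(("top",t),("side",s)):
    h=cv2.cvtColor(im,cv2.COLOR_BGR2HSV);H,S,V=cv2.split(h)
    for k,m in(("red",((H<6)|(H>174))&(S>170)&(V>90)),("green",(H>50)&(H<80)&(S>130)),("yel",(H>22)&(H<34)&(S>180)&(V>120))):
        for c,st in cen(m): print(nm,k,c,st)
E
```

```text
top red [186.3 214. ] [175 204  23  21 377]
top red [402.7 241.1] [ 378  212   50   59 2838]
top red [101.  246.4] [ 89 220  26  54 555]
top red [553.9 285.4] [519 267  78  39 896]
top red [556.5 273.8] [536 270  41   9  50]
top green [241.  217.3] [231 207  21  21 341]
top yel [301.1 187.5] [291 178  26  22 205]
top yel [312.  209.6] [301 198  25  24 364]
top yel [479.2 222.9] [460 201  42  44 666]
top yel [217.  217.9] [214 215   7   7  44]
top yel [284.9 282.2] [275 269  20  27 352]
top yel [260.3 287. ] [253 274  18  26 260]
side red [342.7 131.9] [335 120  16  20  67]
side red [343.2 151. ] [337 148  12   7  55]
side red [315.3 205.7] [ 292  186   48   39 1743]
side red [296.6 328.9] [286 319  22  21 356]
side red [334.  427.6] [303 412  65  33 845]
side green [299.5 285.6] [290 276  20  20 318]
side yel [298.6 165.8] [285 150  29  33 517]
side yel [278.2 258. ] [259 240  39  39 799]
side yel [360.9 282.3] [345 257  33  45 767]
```

View pics/ta.png

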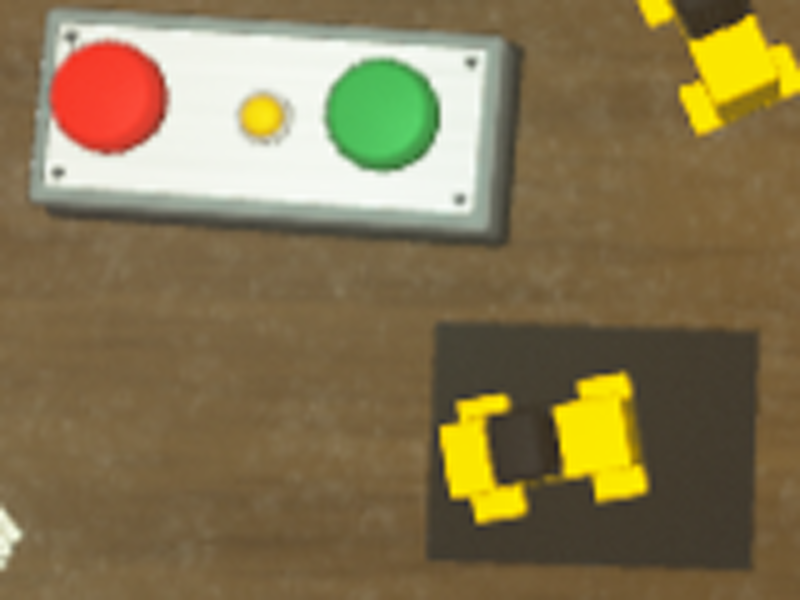

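View pics/sb.png

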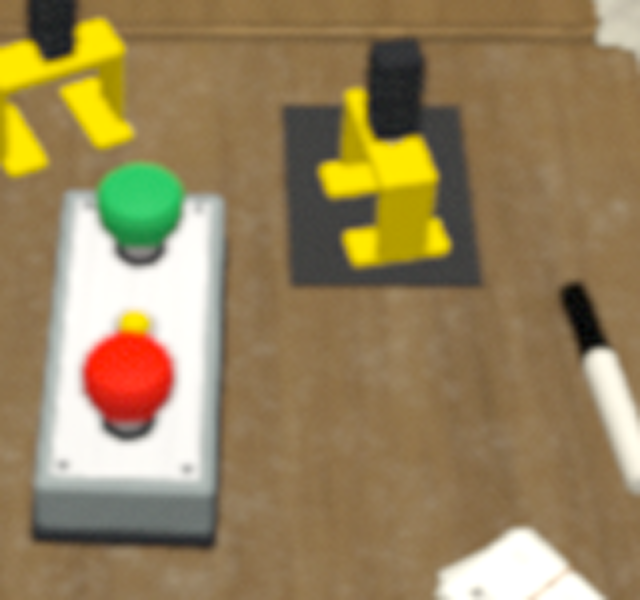

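```bash
cat > fit.py <<'E'
import cv2
from h import *
from scipy.optimize import minimize
K=4
def hull(m,n,P,v):
    q=np.array([proj(n,p) for p in P]); q=((q+.5)*K-.5)
    cv2.fillConvexPoly(m,cv2.convexHull(np.round(q*16).astype(np.int32)),v,cv2.LINE_AA,4)
def box(x0,x1,y0,y1,z0,z1): return np.array([[x,y,z] for x in(x0,x1) for y in(y0,y1) for z in(z0,z1)],float)
def cyl(r,z0,z1): return np.array([[r*np.cos(a),r*np.sin(a),z] for a in np.arange(0,6.28,.2) for z in(z0,z1)])
def puller(w):
    return [(box(-w,w,-40,40,-41,-31),1.)]+[(box(-w,w,*sorted((s*35,s*40)),-97,-31),1.) for s in(1,-1)]+[(box(-28,28,*sorted((s*16,s*40)),-97,-91),1.) for s in(1,-1)]+[(box(-15,15,-12,12,-31,31),0.)]
def mask(im,k):
    H,S,V=cv2.split(cv2.cvtColor(im,cv2.COLOR_RGB2HSV))
    m={"red":((H<6)|(H>174))&(S>150)&(V>80),"green":(H>50)&(H<80)&(S>130),"yel":(H>20)&(H<36)&(S>150)&(V>90)}[k]
    return m
def fit(ims,k,parts,p0,step,pose):
    # pose(p)->(xyz,yaw); compare rendered and seen masks in windows round the initial guess
    obs={}
    for n in ims:
        c=proj(n,pose(p0)[0]);m=mask(ims[n],k).astype(np.float32)
        w=np.zeros_like(m);x,y=c.astype(int);r=26 if k!="yel" else 40
        w[y-r:y+r,x-r:x+r]=1;m*=w
        big=cv2.resize(m,None,fx=K,fy=K,interpolation=cv2.INTER_LINEAR)
        obs[n]=(big>.5).astype(np.float32)
    def cost(p):
        t,a=pose(p);R=np.array([[np.cos(a),-np.sin(a),0],[np.sin(a),np.cos(a),0],[0,0,1]]);e=0
        for n in obs:
            m=np.zeros(obs[n].shape,np.uint8)
            for P,v in(parts(p) if callable(parts) else parts): hull(m,n,P@R.T+t,int(255*v))
            e+=np.abs(m/255.-obs[n]).sum()/obs[n].sum()
        return e
    S=np.vstack([p0]+[np.array(p0)+np.eye(len(p0))[i]*step[i] for i in range(len(p0))])
    r=minimize(cost,p0,method="Nelder-Mead",options=dict(initial_simplex=S,xatol=.02,fatol=1e-4,maxiter=400));return np.round(r.x,3),round(r.fun,3)
E
cat > m.py <<'E'
from fit import *
ims={n:cv2.imread(f"pics/{n}0.png")[:,:,::-1].copy() for n in("side","top")}
cap=[(cyl(25,0,24),1.)]
for k,px in(("red",(186.3,214)),("green",(241,217.3))):
    p0=onz("top",px,85)-[0,0,12]
    for use in(ims,):print(k,p0.round(),fit(use,k,cap,p0,[6,6,6],lambda p:(p,0)))
p0=onz("top",(273,284.6),69)
yaw=lambda p:(np.array([p[0],p[1],100]),p[2])
for use in(ims,{"top":ims["top"]},{"side":ims["side"]}):
    print("puller",p0.round(),fit(use,"yel",lambda p:puller(p[3]),[p0[0],p0[1],.2,14],[5,5,-.15,3],yaw))
    
mc=[(165+u/5-.4,195+v/5-.4) for u,v in((437,325),(758,330),(750,568),(428,560))]
M=np.array([onz("top",c,3) for c in mc]);print("mat",M.mean(0).round(1),M.round(1).tolist())
sc=[(265+u/4-.4,235+v/4-.4) for u,v in((284,106),(461,106),(480,285),(291,285))]
print("mat side",np.mean([onz("side",c,3) for c in sc],0).round(1))
bc=[(165+u/5-.4,195+v/5-.4) for u,v in((52,10),(517,40))]
print("box edge",[onz("top",c,48).round(1) for c in bc])
E
python3 m.py
```

```text
red [572. 214.  73.] (array([573.33 , 214.695,  59.503]), np.float64(0.849))
green [568.  95.  73.] (array([568.512,  92.777,  59.818]), np.float64(0.939))
puller [426.  22.  69.] (array([4.26324e+02, 2.45080e+01, 2.06000e-01, 1.59800e+01]), np.float64(0.473))
puller [426.  22.  69.] (array([4.27091e+02, 2.51760e+01, 2.04000e-01, 1.60070e+01]), np.float64(0.144))
puller [426.  22.  69.] (array([4.25249e+02, 1.97880e+01, 2.11000e-01, 1.56810e+01]), np.float64(0.251))
mat [428.8   6.7   3. ] [[482.0, 81.0, 3.0], [483.7, -67.6, 3.0], [375.0, -67.1, 3.0], [374.3, 80.5, 3.0]]
mat side [426.8   7.6   3. ]
box edge [array([616.9, 253.5,  48. ]), array([608.2,  42.8,  48. ])]
```

```bash
cat >> m.py <<'E'
for use in ({"top":ims["top"]},{"side":ims["side"]}):
  for z in (58,66,72):
    for k,px in(("red",(186.3,214)),("green",(241,217.3))):
        p0=onz("top",px,z+18)[:2]; print(list(use),z,k,fit(use,k,cap,p0,[6,6],lambda p:(np.r_[p[:2],z],0)))
def ov(n,objs,win,f):
    x0,y0,x1,y1=win;im=cv2.resize(ims[n][y0:y1,x0:x1],None,fx=f,fy=f,interpolation=cv2.INTER_CUBIC)
    for t,a,parts,col in objs:
        R=np.array([[np.cos(a),-np.sin(a),0],[np.sin(a),np.cos(a),0],[0,0,1]])
        for P,_ in parts:
            q=np.array([proj(n,p) for p in P@R.T+t]);q=(q-[x0,y0]+.5)*f
            cv2.polylines(im,[cv2.convexHull(q.astype(np.int32))],True,col)
    return im
o=[((573.3,214.7,66),0,cap,(0,255,255)),((568.5,92.8,66),0,cap,(255,0,255)),((426.3,23,100),.206,puller(16),(0,0,255))]
A=ov("top",o,(165,195,310,315),4);B=ov("side",o,(270,240,390,360),4)[:480,:]
h=min(A.shape[0],B.shape[0]);I=np.hstack([A[:h],B[:h]])
I=cv2.resize(I,(800,int(h*800/I.shape[1])));cv2.imwrite("pics/ov.png",I[:,:,::-1])
E
python3 m.py | tail -12
```

```text
['top'] 58 red (array([573.497, 215.651]), np.float64(0.292))
['top'] 58 green (array([569.653,  94.457]), np.float64(0.398))
['top'] 66 red (array([572.312, 213.25 ]), np.float64(0.313))
['top'] 66 green (array([567.397,  91.94 ]), np.float64(0.42))
['top'] 72 red (array([571.313, 211.01 ]), np.float64(0.329))
['top'] 72 green (array([566.929,  90.266]), np.float64(0.438))
['side'] 58 red (array([570.879, 201.998]), np.float64(0.522))
['side'] 58 green (array([566.663,  79.25 ]), np.float64(0.506))
['side'] 66 red (array([571.277, 208.502]), np.float64(0.547))
['side'] 66 green (array([567.037,  86.725]), np.float64(0.531))
['side'] 72 red (array([571.537, 213.594]), np.float64(0.565))
['side'] 72 green (array([566.774,  92.922]), np.float64(0.55))
```

View pics/ov.png

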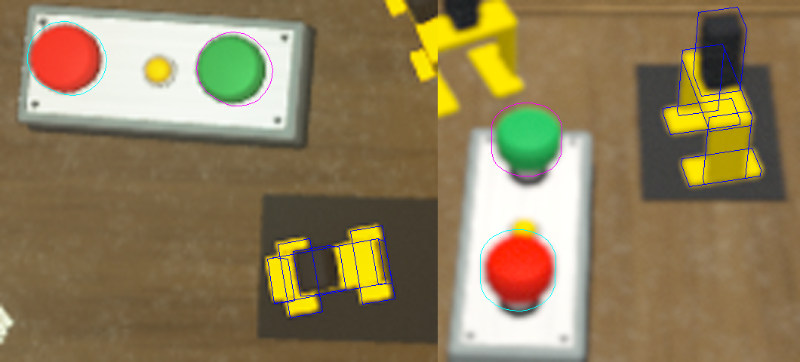

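The overlay shows the puller fits well. The caps are rounded so their mask is smaller than the cylinder. I'll triangulate the box's screws for height and pose.

```bash
cat > n.py <<'E'
from fit import *
from scipy.optimize import least_squares
T=lambda u,v:(165+(u+.5)/5-.5,195+(v+.5)/5-.5)
S=lambda u,v:(265+(u+.5)/4-.5,235+(v+.5)/4-.5)
def tri(a,b): return least_squares(lambda p:np.r_[proj("top",p)-a,proj("side",p)-b],[500,100,50])
P=[]
for a,b in(((70,37),(63,464)),((57,173),(187,468)),((460,199),(200,207))):
    r=tri(T(*a),S(*b));P.append(r.x);print(r.x.round(1),r.fun.round(2))
print("mat corner",[tri(T(*a),S(*b)).x.round(1).tolist() for a,b in(((437,325),(291,285)),((758,330),(284,106)),((750,568),(461,106)),((428,560),(480,285)))])
ims={n:cv2.imread(f"pics/{n}0.png")[:,:,::-1].copy() for n in("side","top")}
# caps with free top radius/shape
for k,px in(("red",(186.3,214)),("green",(241,217.3))):
    p0=onz("top",px,85)-[0,0,12]
    parts=lambda p:[(np.vstack([cyl(p[3],p[5],p[5]),cyl(p[4],24,24)]),1.)]
    print(k,fit(ims,k,parts,[*p0,23,18,8],[6,6,6,2,2,3],lambda p:(p[:3],0)))
z=np.mean([p[2] for p in P])
print("box z",z,[onz("top",T(*a),z).round(1).tolist() for a in((70,37),(470,62),(460,199),(57,173))], np.mean([onz("top",T(*a),z) for a in((70,37),(470,62),(460,199),(57,173))],0))
print("lamp",onz("top",(217,217.9),z+9), tri((217,217.9),S(134,323)).x)
E
python3 n.py
```

```text
[604.7 244.9  47. ] [-0.02  0.12 -0.11 -0.02]
[542.6 247.2  46.9] [-0.03  0.23 -0.2  -0.03]
[534.7  65.4  48.6] [-0.07  0.5  -0.5  -0.08]
mat corner [[481.8, 81.2, 2.1], [481.9, -67.3, 2.2], [373.3, -66.8, 3.2], [374.2, 80.7, 2.0]]
red (array([572.746, 215.345,  60.147,  21.951,  22.763,  13.048]), np.float64(0.149))
green (array([568.698,  96.097,  68.47 ,  22.477,  18.689,   9.249]), np.float64(0.185))
box z 47.5167607127478 [[604.9, 244.7, 47.5], [597.8, 63.6, 47.5], [536.0, 65.4, 47.5], [543.1, 246.9, 47.5]] [570.4308877  155.15664104  47.51676071]
lamp [569.55287491 153.66456866  56.51676071] [569.91942115 154.86830322  51.91166936]
```

Box top z≈47.5 (cap underside ≈71.5), yaw ≈ -0.039, red cap ≈ (572.6, 214.5). Next: grasp and go to the pre-slide pose.

```bash
cat >> h.py <<'E'
def q(a): return [-np.sin(a/2),np.cos(a/2),0,0]
YB=-.038; bx=np.array([np.cos(YB),np.sin(YB),0])
CAP=np.array([572.6,214.3,0])
E
python3 - <<'E'
from h import *
import cv2
a=.206; g=[426.3,24.3]
bot.move_gripper(70,45)
bot.move_ptp([*g,200],q(a))
bot.line_to([*g,81],100)
print(bot.read_state()["contact_force"],bot.read_state()["tcp_pos"])
bot.move_gripper(10,45); s=bot.read_state();print(s["width"],s["finger_force"],s["contact_force"])
bot.line_to([*g,140],80)
p=CAP-100*bx; bot.line_to([p[0],p[1],140],120,q(YB))
bot.line_to([p[0],p[1],134.5],50); bot.pause(.3)
s=bot.read_state();print(s["t"],s["tcp_pos"],s["width"],s["contact_force"])
for n in("side","top"): cv2.imwrite(f"pics/{n}1.png",bot.camera(n)[:,:,::-1])
t=cv2.imread("pics/top1.png")[170:320,130:330];u=cv2.imread("pics/side1.png")[220:370,240:440]
cv2.imwrite("pics/v1.png",np.hstack([cv2.resize(t,None,fx=2,fy=3)[:, :400],cv2.resize(u,None,fx=2,fy=3)]) if 0 else np.vstack([cv2.resize(t,(400,300)),cv2.resize(u,(400,300))]))
E
```

```text
[ 1.34069915 -0.29546701  0.68733808] [426.6621713   24.46461806  81.45785034]
23.64118451420527 44.99856770038605 [ 0.15659836  0.1102583  -0.67052835]
8.3833 [472.73157953 218.14554649 134.59357688] 23.590751142349454 [ 0.56759723 -0.3649413  -0.99726675]
```

View pics/v1.png

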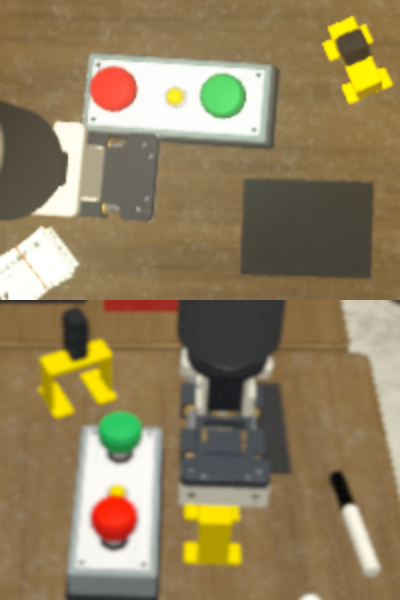

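The puller is held, with its near leg's feet in the side view at about (333,350) and (360,351). I'll check these against the prediction before sliding.

```bash
python3 - <<'E'
from h import *
import cv2
s=bot.read_state();g=s["tcp_pos"]+[0,0,19];by=np.array([-bx[1],bx[0],0])
for sx in(28,-28): print(proj("side",g+sx*bx+40*by+[0,0,-97]).round(1))
im=cv2.imread("pics/side1.png");H,S,V=cv2.split(cv2.cvtColor(im,cv2.COLOR_BGR2HSV))
m=(H>20)&(H<36)&(S>150)&(V>70);m[:, :325]=0;m[:300]=0;m[:,380:]=0
r,c=np.nonzero(m);print(c.min(),c.max(),r.max(),[ (c[r==k].min(),c[r==k].max()) for k in range(r.max()-6,r.max()+1)])
# same check for the puller standing at the start
print([proj("side",np.array([426.3+28*sx*np.cos(.206)-40*np.sin(.206),24.3+28*sx*np.sin(.206)+40*np.cos(.206),3])).round(1) for sx in(1,-1)])
im=cv2.imread("pics/side0.png");H,S,V=cv2.split(cv2.cvtColor(im,cv2.COLOR_BGR2HSV))
m=(H>20)&(H<36)&(S>150)&(V>70);m[:, :335]=0;m[:250]=0;m[310:]=0;m[:,385:]=0
r,c=np.nonzero(m);print(c.min(),c.max(),r.max(),[ (c[r==k].min(),c[r==k].max()) for k in range(r.max()-6,r.max()+1)])
E
```

```text
[331.6 352.5]
[359.8 353.4]
331 360 352 [(np.int64(331), np.int64(360)), (np.int64(331), np.int64(360)), (np.int64(331), np.int64(360)), (np.int64(331), np.int64(360)), (np.int64(331), np.int64(360)), (np.int64(332), np.int64(360)), (np.int64(341), np.int64(359))]
[array([352.9, 301.8]), array([376.4, 298.2])]
344 377 301 [(np.int64(351), np.int64(377)), (np.int64(351), np.int64(377)), (np.int64(351), np.int64(377)), (np.int64(352), np.int64(376)), (np.int64(352), np.int64(372)), (np.int64(352), np.int64(365)), (np.int64(353), np.int64(359))]
```

The prediction matches to within a pixel. I'll slide in while monitoring force, then pull.

```bash
python3 - <<'E'
from h import *
import cv2,sys
f0=bot.read_state()["contact_force"]
for d in(-60,-40,-20,-8,0):
    p=CAP+d*bx; bot.line_to([p[0],p[1],134.5],60)
    s=bot.read_state();f=s["contact_force"]-f0;print(d,s["tcp_pos"].round(1),f.round(1))
    if np.hypot(f[0],f[1])>6: print("stop");sys.exit()
for z in(138,142,146,150,154,158,165,180):
    bot.line_to([p[0],p[1],z],25); s=bot.read_state();print(z,s["tcp_pos"].round(1),(s["contact_force"]-f0).round(1))
bot.pause(.4);print(bot.read_state()["t"],bot.read_state()["width"],(bot.read_state()["contact_force"]-f0).round(1))
for n in("side","top"): cv2.imwrite(f"pics/{n}2.png",bot.camera(n)[:,:,::-1])
t=cv2.imread("pics/top2.png")[170:320,130:330];u=cv2.imread("pics/side2.png")[240:390,220:420]
cv2.imwrite("pics/v2.png",np.hstack([cv2.resize(t,(400,300)),cv2.resize(u,(400,300))]))
E
```

```text
-60 [512.5 216.4 134.3] [ 1.1 -0.7  0.5]
-40 [532.8 215.7 134.3] [1.3 0.9 0. ]
-20 [552.8 214.9 134.2] [0.8 0.3 0.5]
-8 [564.9 214.6 134.3] [1.4 0.9 0.1]
0 [572.9 214.3 134.4] [ 1.3  0.4 -0.7]
138 [572.6 214.4 138.3] [ 0.4 -0.5 -1.2]
142 [572.2 214.2 141.8] [-0.  -0.1 -1.7]
146 [573.2 214.5 146.8] [ 1.6  0.1 -0.4]
150 [572.9 214.5 150.6] [ 0.4  0.4 -0.7]
154 [572.7 214.4 154.2] [ 0.7  0.  -0.3]
158 [572.7 214.4 158.2] [ 0.8  0.2 -1. ]
165 [572.7 214.4 165.2] [ 1.7  1.2 -0.9]
180 [572.5 214.2 180. ] [ 1.6 -0.4 -0.5]
14.3167 23.78321841892318 [ 1.5  0.4 -1.4]
```

View pics/v2.png

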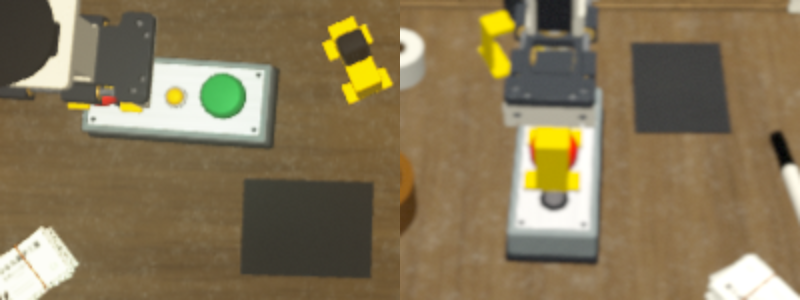

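The cap is off and lying in the puller, with the post bare below it. I'll carry it to the mat.

```bash
python3 - <<'E'
from h import *
import cv2
p=CAP-112*bx
bot.line_to([p[0],p[1],182],80)
bot.line_to([428,8,150],100)
bot.line_to([428,8,92],60); bot.pause(.3)
f0=bot.read_state()["contact_force"]
for z in np.arange(87,76,-1.):
    bot.line_to([428,8,z],15); s=bot.read_state(); f=s["contact_force"]-f0
    print(z,s["tcp_pos"].round(1),f.round(1))
    if f[2]>4: break
bot.pause(.2); bot.move_gripper(40); print(bot.read_state()["width"])
bot.move_gripper(70); bot.line_to([428,8,180],80); bot.line_to([428,-180,260],200);bot.pause(.3)
print(bot.read_state()["t"])
for n in("side","top"): cv2.imwrite(f"pics/{n}3.png",bot.camera(n)[:,:,::-1])
t=cv2.imread("pics/top3.png")[190:320,165:325];u=cv2.imread("pics/side3.png")[230:360,270:430]
cv2.imwrite("pics/v3.png",np.hstack([cv2.resize(t,(400,325)),cv2.resize(u,(400,325))]))
E
```

```text
87.0 [427.9   8.   86.9] [-0.2  0.1 -0.7]
86.0 [428.   8.  86.] [-0.7 -0.5 -0.6]
85.0 [427.9   8.   84.9] [ 0.1  1.1 -0.5]
84.0 [427.9   8.   83.9] [-0.4 -0.3 -0.3]
83.0 [428.    8.   82.9] [-0.9 -0.3 -0.2]
82.0 [427.9   8.   81.9] [-1.   0.4 -1.2]
81.0 [428.    8.   80.9] [-0.1 -0.3  0.3]
80.0 [428.3   8.1  80.5] [-1.4  0.3  7.4]
39.88152003438614
26.275
```

View pics/v3.png

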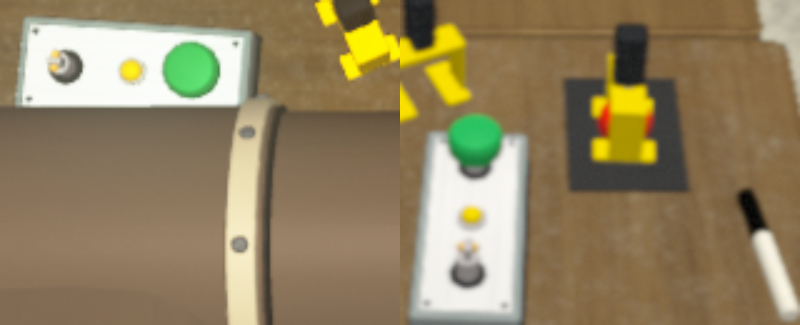

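The puller stands upright at the middle of the mat with the red cap in it. The red post is bare, the green cap is on its post, and the robot is clear.

```bash
python3 -c "
from plant import bot
print(bot.close_job())"
```

```text
the job is handed in; nothing more can be done
None
```

The job is handed in: the red cap was pulled off and lies in the upright puller on the mat, the green cap is still on its post, and the last robot clock reading was 26.3 s of the 51 s allowed; no verdict was returned.

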